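# Fit the kettle's probe thermometer and switch the kettle on

### The job

Take the probe thermometer out of its slot in the maple rack and slide its stem fully home in the slanted probe pocket on the side of the kettle, so that the housing sits on the pocket's mouth. Let go of it, then flip the kettle's toggle lever all the way over, away from the side to which it leans, and leave everything else where it stands.

Things in the scene. Friction and masses are not known exactly. Their poses are not given: they have to be found in the camera images.
- thermometer: probe thermometer, 80 g, upright in one of the rack's slots (which varies). Grey flat-sided housing 18 (its x) by 34 (y) by 70 mm tall, with a small dark screen; under it a round steel stem 8 mm thick, 72 mm long. Origin: centre of the housing's flat underside, where the stem begins; z points from stem to housing. In the rack the underside lies on the top slat, 100 mm over the table.
- probe_tip (a point): tip of the thermometer's stem, 72 mm below its origin along its axis
- pocket: dark steel tube on the kettle's robot side, leaning 35 deg from vertical, top away from the kettle. Bore 11 mm wide, 76 deep; its top 12 mm widen to a 22 mm mouth; outside 29 mm at the mouth, 20 below. Origin: centre of the mouth, 120 mm over the table; z along the bore, outward and up; y level. With the thermometer home, both origins and z axes agree.
- kettle: steel electric kettle (144 mm across, 180 high) on a black base 240 by 250 by 35 mm; fixed, place and turn vary. Origin: table level under the kettle's axis; the base spans x -145 to 95, y -165 to 85 mm. The pocket is on its -x side (mouth at x -126, y 0), spout and handle at the back (+x).
- toggle (a joint): angle of the kettle's toggle lever in rad: 0 leans fully to the kettle's -x (off), 1.0 leans fully to +x (on), upright at 0.5; starts between 0 and 0.15. Stiff enough to stay where it is left; about 1 N at the tip moves it.
- toggle_tip (a point): centre of the black ball (26 mm across) on the toggle lever, a 10 mm rod; ball centre 70 mm from the hinge. The hinge lies along the kettle's y at x -105, y -125, z 57 mm in the kettle's frame, on a grey block 70 by 50 mm whose top is 60 mm over the table. The ball is about 118 mm over the table at either end.
- rack: slatted maple rack, fixed, place and turn vary: 70 mm (x) by 274 mm (y) by 100 mm high, a top slat with five 12 mm square slots in a row along y at -90, -45, 0, 45, 90 mm, and a second slotted slat below. Origin: centre of its underside on the table.
- scoop1: bamboo scoop hanging in a rack slot: round stick 7 mm thick, 80 mm of it below and about 35 to 50 mm above the slat, with a 22 mm disc-shaped node (8 mm high) that rests on the slat and a 14 mm wide blade at the top. Origin under the node. A bystander.
- scoop2: bamboo scoop hanging in a rack slot: round stick 7 mm thick, 80 mm of it below and about 35 to 50 mm above the slat, with a 22 mm disc-shaped node (8 mm high) that rests on the slat and a 14 mm wide blade at the top. Origin under the node. A bystander.
- scoop3: bamboo scoop hanging in a rack slot: round stick 7 mm thick, 80 mm of it below and about 35 to 50 mm above the slat, with a 22 mm disc-shaped node (8 mm high) that rests on the slat and a 14 mm wide blade at the top. Origin under the node. A bystander.
- scoop4: bamboo scoop hanging in a rack slot: round stick 7 mm thick, 80 mm of it below and about 35 to 50 mm above the slat, with a 22 mm disc-shaped node (8 mm high) that rests on the slat and a 14 mm wide blade at the top. Origin under the node. A bystander.
- bowl: blue-glazed tea bowl, 120 mm across, 72 mm high. Origin under its centre. A bystander.
- cup: white cup, 74 mm across, 60 mm high. Origin under its centre. A bystander.
- caddy: cylindrical tin caddy, 74 mm across, 100 mm high. Origin under its centre. A bystander.
- whisk_holder: matte black whisk holder with a bamboo whisk on it, 68 mm across, 160 mm high. Origin under its centre. A bystander.
Mind the look-alikes: they are no part of the job. Of the things that look like the thermometer, the middle-sized one is meant.

How it is judged:
By the outcome, as a careful person would: the job done as asked, in the order asked, and still so for the second after the job is handed in, with the robot touching nothing.
It also fails if it takes over 54 s, if anything falls off the work surface, if the arm or the gripper's body presses on something with over 40 N, if the wrist force passes 120 N, or if a joint passes its speed limit or range.

### The arm

A 6-joint arm with a two-finger parallel gripper is mounted at the origin on the work surface. World frame = base frame: x ahead of the robot, y to its left, z up, the work surface at z = 0. Lengths are in m, angles in rad, forces in N, time in s.
With the tool pointing down it reaches from about 0.375 to 0.975 m from the base axis. Payload 3.8 kg.
Tool frame: the origin (TCP) lies at the very end of the fingers, on their centre line; the grasp point (between the pads) lies bot.grip_point_offset behind it (bot.grip_point_offset is the distance from the TCP to the grasp point, in m); z points along the fingers, y is the line along which they close (so a half turn about z gives the same grasp; the last joint's range is limited). The gripper opens to 85 mm and grips with 20 to 120 N. Pads are 22 mm wide; open, the fingers measure 114 mm over their backs; the gripper's body (76 mm by 85 mm) begins 54 mm behind the grasp point. The pads swing forward as they close: fully open they stand 13 mm farther back than shut.
Start: joints at [-1.327, 0.264, 1.604, -0, 1.274, -0.037], TCP at [0.187, -0.649, 0.231] pointing down, gripper open.
Joint ranges: [-2.63, 2.63], [-0.94, 2.18], [0.31, 2.57], [-1.31, 4.45], [0, 2.66], [-2.55, 2.55]. Speed limits (rad/s): [2.57, 2.57, 3.14, 3.14, 3.14, 3.14].

### API

Orientations are given as a rotation vector (axis times angle).
In Python, from workcell import bot, vision gives the robot as it stands.
- The arm moves only by the tool play_rows, never from a script. Its argument "rows" is a list of rows, each an object of numbers: "dx", "dy", "dz": the shift along the tool's x, y, z as a fraction of full scale; "roll": the turn about the tool's z as a fraction of full scale; "fingers": the closure, from 0 (fully open) to 1 (shut). In form: [{"dx": .., "dy": .., "dz": .., "roll": .., "fingers": ..}, ...]. A call has 1 to 20 rows; each row shifts and turns the commanded pose from where the row before left it, along the tool's axes as they then stand; what a row does not reach is not made up. Full scale, the value 1, is 0.04 m for a shift and 4 degrees for a turn. A row lasts 1/12 s, in which the tool goes at most 41.7 mm and 7.16 degrees, less where a joint would pass 70% of its speed; a pose out of reach is approached as far as the arm can. A call with a number of a shift or a turn outside -1 to 1 is refused whole. A call with a gripper value outside its range is refused whole. The fingers move at their own pace and stop on an object; "grip_force" is the grip in N (left out, the last holds). Time passes only in rows, so rows that do not move let the fingers close. It gives the time, the measured TCP pose, the force and the opening at its end, in the units of the state.
- bot.read_state(): the state, without advancing time (a new reading comes with each control period).
- vision.read_camera(name): name is "side" or "top"; returns a dict with "pixels" (420x560x3 uint8, red, green, blue), "depth" (420x560 float32, m along the optical axis (not along the pixel's ray), 0 where there is no reading), "fx", "fy", "cx", "cy" (pixels), "distortion" ([k1, k2, p1, p2, k3] as OpenCV has them; the pictures are not rectified), "R" (3x3) and "t" (3): a world point X has camera coordinates R X + t. Camera axes: x right, y down, z forward; pixel columns grow to the right and rows downward; lengths in m; the calibration is good to about 2 mm. A picture is of the moment at which its call begins.
- bot.finish_job(): hands the job in, once; it reports no verdict.
The state is a dict: "time": time; "q": joint angles; "joint_vel": joint speeds; "joint_torque": joint torques, N m; "tool_pos": TCP position; "tcp_rot": TCP orientation; "wrist_force": force on the tool from outside, world axes, zero at the start; "torque": the same for the moment, N m; "width": opening from 0.0 (shut) to 1.0 (fully open).
Only numpy, scipy, OpenCV 4.12 (cv2) and the standard library are available. Lean on these libraries where they do the work, as an engineer would, in place of code of your own. Each camera call takes 0.05 s, during which the arm holds its last target. There are 200 camera calls.

## Working session

There is one attempt and no reset: what is moved stays moved. The work goes in short steps, Python scripts to look and compute and a tool call to move; the robot and the scene stay as the last step left them, time stands still between calls to the robot, and variables do not carry over. Pictures are saved under pics/ and viewed, on a budget of 10 in all, crops included, one or two more only if the job needs it, and the job is handed in when it is done.

Besides the shell and the picture viewer there is one more tool, called after ">>>" as name(argument=value, ...), one argument or row to a line, values as JSON. play_rows: Moves the arm, as the interface text tells. Its arguments: {"type":"object","properties":{"rows":{"type":"array","items":{"type":"object","properties":{"dx":{"type":"number","minimum":-1,"maximum":1},"dy":{"type":"number","minimum":-1,"maximum":1},"dz":{"type":"number","minimum":-1,"maximum":1},"roll":{"type":"number","minimum":-1,"maximum":1},"fingers":{"type":"number"}}}},"grip_force":{"type":"number"}},"required":["rows"]}

```bash
ls; mkdir -p pics
python3 - <<'E'
from workcell import bot, vision
import cv2,numpy as np
print(bot.read_state(), bot.grip_point_offset)
for n in ("side","top"):
    c=vision.read_camera(n)
    cv2.imwrite(f"pics/{n}0.png",c["pixels"][:,:,::-1])
    np.savez(f"{n}0.npz",**c)
    print(n,c["fx"],c["cx"],c["cy"],c["distortion"],np.round(c["R"],3).tolist(),c["t"], -np.array(c["R"]).T@c["t"])
E
```

```text
pics
{'time': 0.0, 'q': array([-1.32692690e+00,  2.64749756e-01,  1.60538971e+00, -1.42556013e-05,
        1.27370948e+00, -3.68874115e-02]), 'joint_vel': array([ 0.0010225 , -0.00027783,  0.0002721 ,  0.00119064, -0.00091354,
        0.00156855]), 'joint_torque': array([-1.05240251e-03, -5.15113020e+01, -3.67320693e+01,  6.03849412e-05,
        1.27893907e-02, -1.03637376e-05]), 'tool_pos': array([ 0.18685342, -0.64784959,  0.22995584]), 'tcp_rot': array([-3.10846748e+00, -4.39257489e-01,  3.87150150e-04]), 'wrist_force': array([0.30026017, 0.60448845, 0.46725564]), 'torque': array([ 0.01848627, -0.01444205,  0.021929  ]), 'width': 0.997504888343223} 0.0187
side 475.50388718746797 279.62814300015543 207.29819847512545 [0.04411543 0.         0.         0.         0.        ] [[-0.749, -0.662, -0.018], [-0.479, 0.56, -0.675], [0.458, -0.497, -0.737]] [0.41934309 0.30241096 0.88807769] [0.05262544 0.54967039 0.86664643]
top 381.4455931397248 281.26336301667556 215.48936633603142 [-0.07384543  0.          0.          0.          0.        ] [[0.009, -1.0, -0.023], [-0.996, -0.007, -0.084], [0.084, 0.024, -0.996]] [0.03779777 0.51241494 1.03200381] [0.42325021 0.0169423  1.07219486]
```

View pics/side0.png

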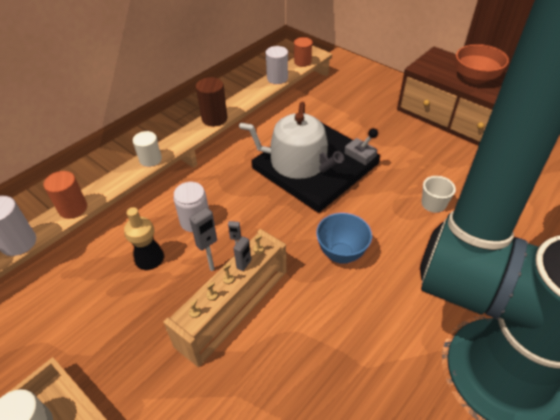

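View pics/top0.png

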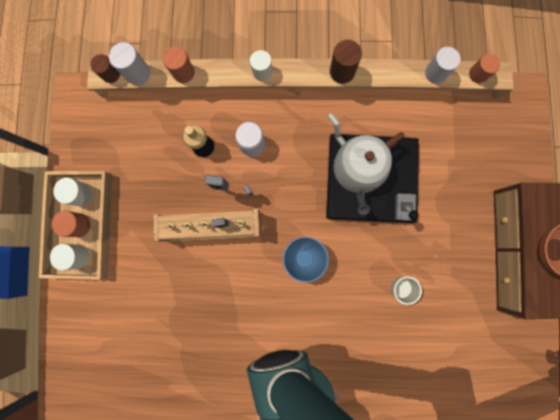

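In the side view the thermometer look-alikes are at (205,230), which is large and behind the rack, (235,230), which is small and behind, and (243,253), which is in the rack. In the top view they are at (217,182), (250,190) and (221,223). I choose the middle-sized one in the rack and will check it in a crop.

```bash
cat > h.py <<'E'
import numpy as np, cv2
from workcell import bot, vision
def load(n): return dict(np.load(n+".npz"))
def KD(c): return np.array([[c["fx"],0,c["cx"]],[0,c["fy"],c["cy"]],[0,0,1.]]),np.array(c["distortion"],float)
def ray(c,uv):
    K,d=KD(c); n=cv2.undistortPoints(np.array([[uv]],float),K,d)[0,0]
    R=np.array(c["R"]); return -R.T@c["t"], R.T@np.array([n[0],n[1],1])
def plane(c,uv,z):
    o,r=ray(c,uv); return o+r*(z-o[2])/r[2]
def cloud(c):
    K,d=KD(c); H,W=c["depth"].shape; v,u=np.mgrid[:H,:W]
    n=cv2.undistortPoints(np.stack([u,v],-1).reshape(-1,1,2).astype(float),K,d).reshape(H,W,2)
    p=np.dstack([n,np.ones((H,W))])*c["depth"][...,None]
    w=(p-c["t"])@np.array(c["R"]); w[c["depth"]<=0]=np.nan; return w
def proj(c,X):
    K,d=KD(c); return cv2.projectPoints(np.atleast_2d(X).astype(float),cv2.Rodrigues(np.array(c["R"]))[0],np.array(c["t"],float),K,d)[0].reshape(-1,2)
E
python3 - <<'E'
from h import *
s=load("side0");t=load("top0")
a=s["pixels"][195:365,165:305,::-1]; b=t["pixels"][165:250,145:275,::-1]
d=s["pixels"][95:210,235:390,::-1]; e=t["pixels"][105:230,315:430,::-1]
r=lambda i,w,h:cv2.resize(i,(w,h),interpolation=cv2.INTER_CUBIC)
im=np.vstack([np.hstack([r(a,330,300),r(b,459,300)]),np.hstack([r(d,404,300),r(e,385,300)])])
cv2.imwrite("pics/crop.png",im)
for n,c in(("side",s),("top",t)):
    w=cloud(c); z=w[...,2]
    print(n,np.isfinite(z).mean())
    # rack top slat
    m=(abs(z-.1)<.005)&(abs(w[...,1]-.1)<.35)
    k,l,st,ce=cv2.connectedComponentsWithStats(m.astype(np.uint8))
    for i in range(1,k):
        if st[i,4]>60:
            q=w[l==i]; print("z~.1",st[i],q.mean(0).round(4), cv2.minAreaRect((q[:,:2]*1000).astype(np.float32)))
    k,l,st,ce=cv2.connectedComponentsWithStats(((z>.013)&(w[...,0]<.9)&(w[...,0]>.15)).astype(np.uint8))
    for i in range(1,k):
        if st[i,4]>40:
            q=w[l==i]; print(st[i],np.nanmedian(q,0).round(3),q[:,2].max().round(3))
    for p in {"side":[(205,230),(235,230),(243,253),(373,133)],"top":[(217,182),(250,190),(221,223),(413,215),(363,205)]}[n]:
        print(p,w[p[1],p[0]].round(4))
E
```

```text
side 0.996109693877551
z~.1 [200 108  27  12  79] [ 0.8824 -0.1006  0.1003] ((885.2606811523438, -106.85297393798828), (70.535888671875, 31.845191955566406), 57.10649490356445)
z~.1 [271 139  56  23 242] [ 0.6062 -0.1328  0.1   ] ((620.100830078125, -143.54261779785156), (138.53097534179688, 77.02223205566406), 42.851505279541016)
z~.1 [137 148  23  11  73] [0.8834 0.1097 0.1   ] ((887.3119506835938, 108.69202423095703), (55.055641174316406, 22.699174880981445), 64.56597137451172)
z~.1 [174 182  30  23 511] [0.7151 0.1324 0.099 ] ((716.374267578125, 131.5548553466797), (65.55058288574219, 66.28324890136719), 70.95873260498047)
z~.1 [ 55 195  29  17 106] [0.8798 0.3274 0.1002] ((883.8086547851562, 325.5041809082031), (62.1455192565918, 26.749073028564453), 75.26522827148438)
z~.1 [228 221  12   8  74] [0.5703 0.1338 0.1008] ((571.203125, 132.562255859375), (23.393112182617188, 15.332231521606445), 34.337284088134766)
z~.1 [124 226  31  18 125] [0.6907 0.2837 0.0999] ((696.7762451171875, 282.14764404296875), (60.9989013671875, 31.58176040649414), 60.085304260253906)
z~.1 [ 164  229  12
[... 1495 characters left out ...]
038] 0.184
[236 122  29  34 773] [0.709 0.125 0.099] 0.105
[184 126  30  30 628] [0.702 0.262 0.111] 0.163
[  39  171   73  109 5098] [0.482 0.613 0.049] 0.093
[205 175  24  17 302] [0.578 0.194 0.181] 0.188
[ 494  182   66  138 8388] [ 0.423 -0.576  0.139] 0.204
[243 184  10  12  62] [0.571 0.126 0.102] 0.105
[ 154  209  108   33 2673] [0.478 0.231 0.099] 0.173
[ 283  237   46   46 1211] [ 0.391 -0.027  0.041] 0.076
[392 276  30  29 414] [ 0.31  -0.309  0.047] 0.064
[ 246  350  108   70 4036] [0.187 0.01  0.382] 0.569
(217, 182) [0.5769 0.191  0.1847]
(250, 190) [0.5703 0.1209 0.1044]
(221, 223) [0.4807 0.1821 0.1691]
(413, 215) [ 0.5061 -0.2863  0.1343]
(363, 205) [ 0.5309 -0.1639  0.1268]
```

View pics/crop.png

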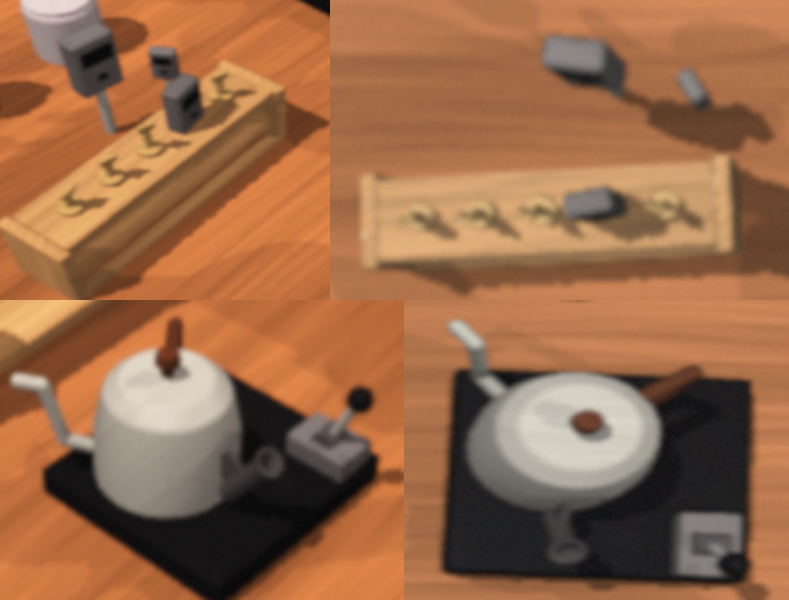

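The crop confirms it: the thermometer in the rack, fourth slot, is middle-sized. The larger and smaller look-alikes stand behind the rack. The pocket faces the robot, and the toggle leans toward the robot. Next I'll work out the poses.

Run:
```python
from h import *
for n in("side","top"):
    c=load(n+"0"); w=cloud(c); x,y,z=np.moveaxis(w,-1,0); px=c["pixels"].astype(int)
    def mean(m,l):
        q=w[m]; print(n,l,m.sum(),q.mean(0).round(4),cv2.minAreaRect((q[:,:2]*1000).astype(np.float32)))
    mean((x>.44)&(x<.52)&(y>.14)&(y<.24)&(z>.166)&(z<.176),"therm top")
    mean((x>.44)&(x<.52)&(y>.14)&(y<.24)&(z>.152)&(z<.166),"therm mid")
    mean((x>.35)&(x<.85)&(y>-.4)&(y<0)&(abs(z-.035)<.006)&(px.sum(-1)<200),"base")
    mean((x>.45)&(x<.6)&(y>-.33)&(y<-.2)&(abs(z-.060)<.004),"block")
    r=np.hypot(x-.62,y+.15)
    mean((r<.1)&(abs(z-.165)<.004),"lid165")
    q=w[(x>.45)&(x<.56)&(y>-.21)&(y<-.11)&(z>.100)&(z<.14)]; print("mouth",len(q),q.mean(0).round(4),q.min(0).round(3),q.max(0).round(3))
    q=w[(x>.45)&(x<.56)&(y>-.34)&(y<-.21)&(z>.100)]; print("ball",len(q),q.mean(0).round(4),q.min(0).round(3),q.max(0).round(3))
```

```text
side therm top 122 [0.4799 0.1947 0.1688] ((480.247314453125, 194.36068725585938), (16.857295989990234, 33.99638748168945), 12.182740211486816)
side therm mid 97 [0.4747 0.1994 0.1593] ((480.8603820800781, 194.29830932617188), (21.136587142944336, 91.6286392211914), 7.680843830108643)
side base 2654 [ 0.5738 -0.1787  0.0336] ((614.4580078125, -205.34197998046875), (250.9100799560547, 237.7131805419922), 86.77952575683594)
side block 267 [ 0.5318 -0.284   0.0588] ((538.0660400390625, -256.6291198730469), (116.70195770263672, 72.66661834716797), 80.81208038330078)
side lid165 18 [ 0.6381 -0.1621  0.1666] ((638.1405639648438, -161.03297424316406), (21.48839569091797, 10.182744026184082), 40.856910705566406)
mouth 130 [ 0.5232 -0.1633  0.1138] [ 0.506 -0.179  0.1  ] [ 0.56  -0.15   0.128]
ball 93 [ 0.5042 -0.282   0.1232] [ 0.493 -0.294  0.101] [ 0.519 -0.273  0.134]
top therm top 95 [0.4832 0.1907 0.1692] ((483.1387634277344, 190.69894409179688), (17.285724639892578, 32.80010223388672), 10.436643600463867)
top therm mid 31 [0.4788 0.196  0.1583] ((482.11834716796875, 194.46011352539062), (18.843740463256836, 90.4503402709961), 8.567364692687988)
top base 3971 [ 0.5991 -0.2177  0.0349] ((618.6980590820312, -210.94561767578125), (248.12982177734375, 238.58026123046875), 87.20757293701172)
top block 323 [ 0.5389 -0.2872  0.06  ] ((535.6697998046875, -291.84747314453125), (49.91542434692383, 69.92311096191406), 87.21090698242188)
top lid165 5 [ 0.6392 -0.1665  0.1684] ((639.7689819335938, -165.4962158203125), (18.79890251159668, 4.603331089019775), 48.456214904785156)
mouth 107 [ 0.5265 -0.1665  0.1139] [ 0.51  -0.178  0.1  ] [ 0.56  -0.154  0.13 ]
ball 81 [ 0.508  -0.2883  0.1289] [ 0.497 -0.301  0.101] [ 0.522 -0.279  0.139]
```

>>> play_rows(
  rows=[
    {"roll": -1,"fingers": 0.3},
    {"roll": -1},
    {"roll": -1},
    {"roll": -1},
    {"roll": -1},
    {"roll": -1},
    {"roll": -1},
    {"roll": -1},
    {"roll": -1},
    {"roll": -1},
    {"roll": -1},
    {"roll": -1},
    {"roll": -1},
    {"roll": -1},
    {"roll": -1},
    {"roll": -1},
    {"roll": -1},
    {"roll": -1},
    {"roll": -1},
    {"roll": -1},
  ],
)

```text
validation failed for argument at $.ro...
```

>>> play_rows(
  rows=[
    {"roll": -1},
    {"dx": 0.8,"dy": 0.47},
    {"dx": 0.8,"dy": 0.47},
    {"dx": 0.8,"dy": 0.47},
    {"dx": 0.8,"dy": 0.47},
    {"dx": 0.8,"dy": 0.47},
    {"dx": 0.8,"dy": 0.47},
    {"dx": 0.8,"dy": 0.47},
    {"dx": 0.8,"dy": 0.47},
    {"dx": 0.8,"dy": 0.47},
    {"dx": 0.8,"dy": 0.47},
    {"dx": 0.8,"dy": 0.47},
    {"dx": 0.8,"dy": 0.47},
    {"dx": 0.8,"dy": 0.47},
    {"dx": 0.8,"dy": 0.47},
    {"dx": 0.8,"dy": 0.47},
    {"dx": 0.8,"dy": 0.47},
    {"dx": 0.8,"dy": 0.47},
    {"dx": 0.8,"dy": 0.47},
  ],
)

```text
validation failed for argument at $.ro...
```

```bash
cat >> h.py <<'E'
from scipy.spatial.transform import Rotation as Rn
def go(target,yaw=None):
    s=bot.read_state(); R=Rn.from_rotvec(s["tcp_rot"]).as_matrix(); p=s["tool_pos"]
    y=np.degrees(np.arctan2(R[1,0],R[0,0]))
    print("t",round(s["time"],2),"pos",p.round(4),"yaw",y.round(2),"tilt",R[:,2].round(3),"F",s["wrist_force"].round(1),"w",round(s["width"],3))
    if yaw is not None:
        print("roll units",(-(yaw-y)/4).round(2)); a=np.radians(yaw); R=np.array([[np.cos(a),np.sin(a),0],[np.sin(a),-np.cos(a),0],[0,0,-1]])
    print("tool shift units",(R.T@(np.array(target)-p)/.04).round(3))
E
python3 - <<'E'
from h import *
go([.4817,.1925,.23],101)
E
```

```text
t 0.1 pos [ 0.1869 -0.6479  0.2301] yaw 16.09 tilt [-0.     0.002 -1.   ] F [-0.3  0.7 -0.5] w 0.997
roll units -21.23
tool shift units [1.9218e+01 1.1244e+01 2.0000e-03]
```

>>> play_rows(
  rows=[
    {"dx": 0,"dy": 0,"dz": 0,"roll": -1,"fingers": 0.3},
    {"dx": 0,"dy": 0,"dz": 0,"roll": -1,"fingers": 0.3},
    {"dx": 0,"dy": 0,"dz": 0,"roll": -1,"fingers": 0.3},
    {"dx": 0,"dy": 0,"dz": 0,"roll": -1,"fingers": 0.3},
    {"dx": 0,"dy": 0,"dz": 0,"roll": -1,"fingers": 0.3},
    {"dx": 0,"dy": 0,"dz": 0,"roll": -1,"fingers": 0.3},
    {"dx": 0,"dy": 0,"dz": 0,"roll": -1,"fingers": 0.3},
    {"dx": 0,"dy": 0,"dz": 0,"roll": -1,"fingers": 0.3},
    {"dx": 0,"dy": 0,"dz": 0,"roll": -1,"fingers": 0.3},
    {"dx": 0,"dy": 0,"dz": 0,"roll": -1,"fingers": 0.3},
    {"dx": 0,"dy": 0,"dz": 0,"roll": -1,"fingers": 0.3},
    {"dx": 0,"dy": 0,"dz": 0,"roll": -1,"fingers": 0.3},
    {"dx": 0,"dy": 0,"dz": 0,"roll": -1,"fingers": 0.3},
    {"dx": 0,"dy": 0,"dz": 0,"roll": -1,"fingers": 0.3},
    {"dx": 0,"dy": 0,"dz": 0,"roll": -1,"fingers": 0.3},
    {"dx": 0,"dy": 0,"dz": 0,"roll": -1,"fingers": 0.3},
    {"dx": 0,"dy": 0,"dz": 0,"roll": -1,"fingers": 0.3},
    {"dx": 0,"dy": 0,"dz": 0,"roll": -1,"fingers": 0.3},
    {"dx": 0,"dy": 0,"dz": 0,"roll": -1,"fingers": 0.3},
    {"dx": 0,"dy": 0,"dz": 0,"roll": -1,"fingers": 0.3},
  ],
)

```text
time: 1.77
tool_pos: [0.187, -0.6481, 0.2304]
tcp_rot: [-2.096, -2.339, -0.001]
wrist_force: [0.9, -0.4, -0.1]
width: 0.699
```

>>> play_rows(
  rows=[
    {"dx": 0,"dy": 0,"dz": 0,"roll": -1,"fingers": 0.3},
    {"dx": 0.4,"dy": 0.23,"dz": 0,"roll": -0.2,"fingers": 0.3},
    {"dx": 0.8,"dy": 0.47,"dz": 0,"roll": 0,"fingers": 0.3},
    {"dx": 0.8,"dy": 0.47,"dz": 0,"roll": 0,"fingers": 0.3},
    {"dx": 0.8,"dy": 0.47,"dz": 0,"roll": 0,"fingers": 0.3},
    {"dx": 0.8,"dy": 0.47,"dz": 0,"roll": 0,"fingers": 0.3},
    {"dx": 0.8,"dy": 0.47,"dz": 0,"roll": 0,"fingers": 0.3},
    {"dx": 0.8,"dy": 0.47,"dz": 0,"roll": 0,"fingers": 0.3},
    {"dx": 0.8,"dy": 0.47,"dz": 0,"roll": 0,"fingers": 0.3},
    {"dx": 0.8,"dy": 0.47,"dz": 0,"roll": 0,"fingers": 0.3},
    {"dx": 0.8,"dy": 0.47,"dz": 0,"roll": 0,"fingers": 0.3},
    {"dx": 0.8,"dy": 0.47,"dz": 0,"roll": 0,"fingers": 0.3},
    {"dx": 0.8,"dy": 0.47,"dz": 0,"roll": 0,"fingers": 0.3},
    {"dx": 0.8,"dy": 0.47,"dz": 0,"roll": 0,"fingers": 0.3},
    {"dx": 0.8,"dy": 0.47,"dz": 0,"roll": 0,"fingers": 0.3},
    {"dx": 0.8,"dy": 0.47,"dz": 0,"roll": 0,"fingers": 0.3},
    {"dx": 0.8,"dy": 0.47,"dz": 0,"roll": 0,"fingers": 0.3},
    {"dx": 0.8,"dy": 0.47,"dz": 0,"roll": 0,"fingers": 0.3},
    {"dx": 0.8,"dy": 0.47,"dz": 0,"roll": 0,"fingers": 0.3},
    {"dx": 0.8,"dy": 0.47,"dz": 0,"roll": 0,"fingers": 0.3},
  ],
)

```text
time: 3.43
tool_pos: [0.4167, 0.0003, 0.2311]
tcp_rot: [2.0, 2.422, -0.0]
wrist_force: [1.5, -0.0, 0.5]
width: 0.697
```

Run:
```python
from h import *
go([.4817,.1925,.23],101)
```

```text
t 3.43 pos [4.167e-01 3.000e-04 2.311e-01] yaw 100.9 tilt [ 0. -0. -1.] F [ 1.5 -0.   0.5] w 0.697
roll units -0.03
tool shift units [4.408 2.513 0.028]
```

>>> play_rows(
  rows=[
    {"dx": 0.8,"dy": 0.47,"dz": 0,"roll": 0,"fingers": 0.3},
    {"dx": 0.8,"dy": 0.47,"dz": 0,"roll": 0,"fingers": 0.3},
    {"dx": 0.8,"dy": 0.47,"dz": 0,"roll": 0,"fingers": 0.3},
    {"dx": 0.8,"dy": 0.47,"dz": 0,"roll": 0,"fingers": 0.3},
    {"dx": 0.4,"dy": 0.3,"dz": 0,"roll": 0,"fingers": 0.3},
    {"dx": 0,"dy": 0,"dz": 0,"roll": 0,"fingers": 0.3},
    {"dx": 0,"dy": 0,"dz": 0,"roll": 0,"fingers": 0.3},
  ],
)

```text
time: 4.02
tool_pos: [0.4749, 0.157, 0.2306]
tcp_rot: [-1.997, -2.424, 0.002]
wrist_force: [-0.0, -0.4, 0.2]
width: 0.699
```

Run:
```python
from h import *
go([.4817,.1925,.121],101)
a=vision.read_camera("side")["pixels"][150:330,140:320,::-1]; b=vision.read_camera("top")["pixels"][130:270,140:300,::-1]
cv2.imwrite("pics/pre.png",np.hstack([cv2.resize(a,(400,400),interpolation=2),cv2.resize(b,(400,350),interpolation=2).repeat(1,0) if 0 else cv2.copyMakeBorder(cv2.resize(b,(400,350),interpolation=2),0,50,0,0,0)]))
```

```text
t 4.02 pos [0.4749 0.157  0.2306] yaw 101.03 tilt [-0.002 -0.001 -1.   ] F [-0.  -0.4  0.2] w 0.699
roll units 0.01
tool shift units [0.839 0.336 2.74 ]
```

View pics/pre.png

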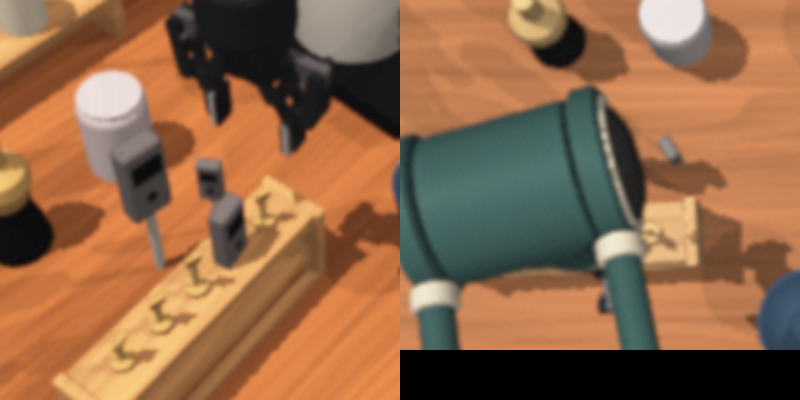

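The gripper is short of the rack thermometer by about 35 mm along y. The side crop shows the fingers at (250,110) and the housing at (228,230). I'll correct that and then descend.

>>> play_rows(
  rows=[
    {"dx": 0.42,"dy": 0.17,"dz": 0,"roll": 0,"fingers": 0.3},
    {"dx": 0.42,"dy": 0.17,"dz": 0,"roll": 0,"fingers": 0.3},
    {"dx": 0,"dy": 0,"dz": 0.3,"roll": 0,"fingers": 0.3},
    {"dx": 0,"dy": 0,"dz": 0.3,"roll": 0,"fingers": 0.3},
    {"dx": 0,"dy": 0,"dz": 0,"roll": 0,"fingers": 0.3},
  ],
)

```text
time: 4.53
tool_pos: [0.4797, 0.1897, 0.2035]
tcp_rot: [-2.0, -2.419, 0.009]
wrist_force: [-0.5, -0.3, 0.2]
width: 0.702
```

Run:
```python
from h import *
go([.4817,.1925,.121],101)
c=vision.read_camera("side"); np.savez("side1.npz",**c)
s=bot.read_state();print(proj(c,s["tool_pos"]),proj(c,[.4817,.1925,.17]))
a=c["pixels"][150:330,140:320,::-1]
cv2.imwrite("pics/pre2.png",cv2.resize(a,(540,540),interpolation=2))
```

```text
t 4.53 pos [0.4797 0.1897 0.2035] yaw 100.84 tilt [-0.006 -0.003 -1.   ] F [-0.5 -0.3  0.2] w 0.702
roll units -0.04
tool shift units [0.06  0.062 2.064]
[[241.20195911 229.65800309]] [[241.02674311 241.91653551]]
```

View pics/pre2.png

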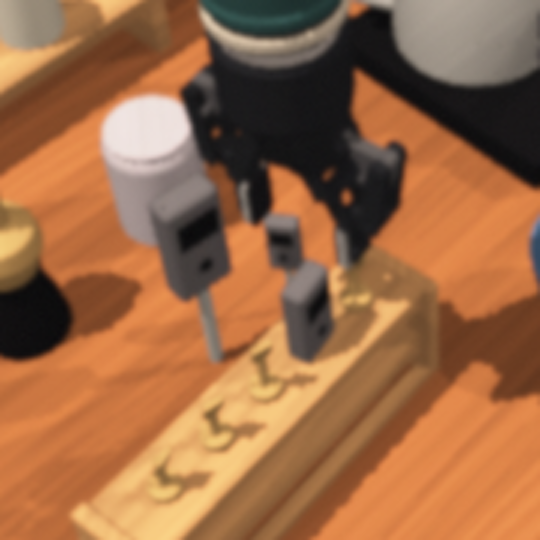

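The fingers straddle the housing: finger midpoint about (301,237), housing top about (307,275) in the crop, both matching the projections. I'll descend and grip.

>>> play_rows(
  grip_force=40,
  rows=[
    {"dx": 0.08,"dy": 0.05,"dz": 0.3,"roll": 0,"fingers": 0.3},
    {"dx": 0,"dy": 0,"dz": 0.4,"roll": 0,"fingers": 0.3},
    {"dx": 0,"dy": 0,"dz": 0.4,"roll": 0,"fingers": 0.3},
    {"dx": 0,"dy": 0,"dz": 0.4,"roll": 0,"fingers": 0.3},
    {"dx": 0,"dy": 0,"dz": 0.4,"roll": 0,"fingers": 0.3},
    {"dx": 0,"dy": 0,"dz": 0.15,"roll": 0,"fingers": 0.3},
    {"dx": 0,"dy": 0,"dz": 0,"roll": 0,"fingers": 0.3},
    {"dx": 0,"dy": 0,"dz": 0,"roll": 0,"fingers": 0.6},
    {"dx": 0,"dy": 0,"dz": 0,"roll": 0,"fingers": 0.8},
    {"dx": 0,"dy": 0,"dz": 0,"roll": 0,"fingers": 1},
    {"dx": 0,"dy": 0,"dz": 0,"roll": 0,"fingers": 1},
    {"dx": 0,"dy": 0,"dz": 0,"roll": 0,"fingers": 1},
    {"dx": 0,"dy": 0,"dz": 0,"roll": 0,"fingers": 1},
    {"dx": 0,"dy": 0,"dz": 0,"roll": 0,"fingers": 1},
  ],
)

```text
time: 5.75
tool_pos: [0.4842, 0.1956, 0.1264]
tcp_rot: [2.0, 2.422, 0.002]
wrist_force: [-2.3, -0.6, 5.3]
width: 0.203
```

Run:
```python
from h import *
go([.4817,.1925,.221],101)
```

```text
t 5.75 pos [0.4842 0.1956 0.1264] yaw 100.89 tilt [ 0.001  0.001 -1.   ] F [-2.3 -0.6  5.3] w 0.203
roll units -0.03
tool shift units [-0.064 -0.075 -2.366]
```

>>> play_rows(
  rows=[
    {"dx": 0,"dy": 0,"dz": -0.2,"roll": 0,"fingers": 1},
    {"dx": 0,"dy": 0,"dz": -0.4,"roll": 0,"fingers": 1},
    {"dx": 0,"dy": 0,"dz": -0.5,"roll": 0,"fingers": 1},
    {"dx": 0,"dy": 0,"dz": -0.5,"roll": 0,"fingers": 1},
    {"dx": 0,"dy": 0,"dz": -0.5,"roll": 0,"fingers": 1},
    {"dx": 0,"dy": 0,"dz": -0.5,"roll": 0,"fingers": 1},
    {"dx": 0,"dy": 0,"dz": -0.5,"roll": 0,"fingers": 1},
    {"dx": 0,"dy": 0,"dz": -0.3,"roll": 0,"fingers": 1},
    {"dx": 0,"dy": 0,"dz": 0,"roll": 0,"fingers": 1},
    {"dx": 0,"dy": 0,"dz": 0,"roll": 0,"fingers": 1},
  ],
)

```text
time: 6.58
tool_pos: [0.4839, 0.1954, 0.2616]
tcp_rot: [2.0, 2.422, 0.002]
wrist_force: [0.2, 0.6, -1.0]
width: 0.21
```

Run:
```python
from h import *
go([.4817,.1925,.25],101)
c=vision.read_camera("side"); np.savez("side2.npz",**c)
w=cloud(c);x,y,z=np.moveaxis(w,-1,0)
a=c["pixels"][110:310,140:340,::-1]
cv2.imwrite("pics/lift.png",cv2.resize(a,(600,600),interpolation=2))
```

```text
t 6.58 pos [0.4839 0.1954 0.2616] yaw 100.89 tilt [ 0.001  0.    -1.   ] F [ 0.2  0.6 -1. ] w 0.21
roll units -0.03
tool shift units [-0.061 -0.068  0.289]
```

View pics/lift.png

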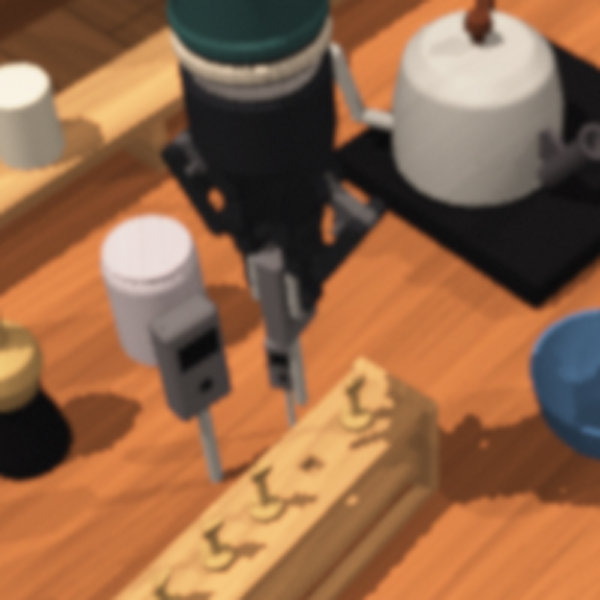

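The thermometer is held upright. The stem hangs below the housing at about (295,400) in the crop, and the wrist force is quiet.

The tool can't tilt. So I'll turn the grip axis level with the pocket's y, then drag the stem lightly against the rack's free far edge, so it swivels about 35° in the pads.

>>> play_rows(
  grip_force=25,
  rows=[
    {"dx": 0,"dy": 0,"dz": 0,"roll": 1,"fingers": 1},
    {"dx": 0,"dy": 0,"dz": 0,"roll": 1,"fingers": 1},
    {"dx": 0,"dy": 0,"dz": 0,"roll": 1,"fingers": 1},
    {"dx": 0,"dy": 0,"dz": 0,"roll": 1,"fingers": 1},
    {"dx": 0,"dy": 0,"dz": 0,"roll": 1,"fingers": 1},
    {"dx": 0,"dy": 0,"dz": 0,"roll": 1,"fingers": 1},
    {"dx": 0,"dy": 0,"dz": 0,"roll": 1,"fingers": 1},
    {"dx": 0,"dy": 0,"dz": 0,"roll": 1,"fingers": 1},
    {"dx": 0,"dy": 0,"dz": 0,"roll": 1,"fingers": 1},
    {"dx": 0,"dy": 0,"dz": 0,"roll": 1,"fingers": 1},
    {"dx": 0,"dy": 0,"dz": 0,"roll": 1,"fingers": 1},
    {"dx": 0,"dy": 0,"dz": 0,"roll": 1,"fingers": 1},
    {"dx": 0,"dy": 0,"dz": 0,"roll": 1,"fingers": 1},
    {"dx": 0,"dy": 0,"dz": 0,"roll": 1,"fingers": 1},
    {"dx": 0,"dy": 0,"dz": 0,"roll": 1,"fingers": 1},
    {"dx": 0,"dy": 0,"dz": 0,"roll": 1,"fingers": 1},
    {"dx": 0,"dy": 0,"dz": 0,"roll": 1,"fingers": 1},
    {"dx": 0,"dy": 0,"dz": 0,"roll": 1,"fingers": 1},
    {"dx": 0,"dy": 0,"dz": 0,"roll": 1,"fingers": 1},
    {"dx": 0,"dy": 0,"dz": 0,"roll": 1,"fingers": 1},
  ],
)

```text
time: 8.3
tool_pos: [0.4824, 0.1949, 0.2588]
tcp_rot: [3.09, 0.564, -0.006]
wrist_force: [0.7, -0.1, -0.8]
width: 0.203
```

>>> play_rows(
  rows=[
    {"dx": 0,"dy": 0,"dz": 0,"roll": 1,"fingers": 1},
    {"dx": 0,"dy": 0,"dz": 0,"roll": 1,"fingers": 1},
    {"dx": 0,"dy": 0,"dz": 0,"roll": 1,"fingers": 1},
    {"dx": 0,"dy": 0,"dz": 0,"roll": 1,"fingers": 1},
    {"dx": 0,"dy": 0,"dz": 0,"roll": 1,"fingers": 1},
    {"dx": 0,"dy": 0,"dz": 0,"roll": 0.95,"fingers": 1},
    {"dx": 0.4,"dy": 0.1,"dz": 0,"roll": 0,"fingers": 1},
    {"dx": 0.4,"dy": 0.1,"dz": 0,"roll": 0,"fingers": 1},
    {"dx": 0.4,"dy": 0.1,"dz": 0,"roll": 0,"fingers": 1},
    {"dx": 0,"dy": 0,"dz": 0,"roll": 0,"fingers": 1},
  ],
)

```text
time: 9.13
tool_pos: [0.5321, 0.1798, 0.2588]
tcp_rot: [3.139, -0.081, -0.003]
wrist_force: [0.5, 0.2, -1.4]
width: 0.203
```

Run:
```python
from h import *
go([.532,.187,.186])
c=vision.read_camera("side"); np.savez("side3.npz",**c)
s=bot.read_state()["tool_pos"]
w=cloud(c);x,y,z=np.moveaxis(w,-1,0)
m=(np.hypot(x-s[0],y-s[1])<.06)&(z<s[2]-.03)&(z>s[2]-.11)
for lo in np.arange(s[2]-.11,s[2]-.02,.012):
    k=m&(z>lo)&(z<lo+.012)
    if k.sum():print(lo.round(3),k.sum(),w[k].mean(0).round(4))
a=c["pixels"][110:310,140:340,::-1]
cv2.imwrite("pics/rot.png",cv2.resize(a,(600,600),interpolation=2))
```

```text
t 9.13 pos [0.5321 0.1798 0.2588] yaw -2.97 tilt [-0.002 -0.002 -1.   ] F [ 0.5  0.2 -1.4] w 0.203
tool shift units [-0.007 -0.182  1.82 ]
0.149 75 [0.5642 0.2015 0.155 ]
0.161 93 [0.5619 0.2001 0.1671]
0.173 194 [0.5708 0.1991 0.1808]
0.185 27 [0.5409 0.1867 0.1895]
0.197 18 [0.5272 0.1819 0.2034]
0.209 16 [0.5267 0.1828 0.2147]
0.221 4 [0.5286 0.1842 0.2236]
```

>>> play_rows(
  rows=[
    {"dx": 0,"dy": 0,"dz": 0.4,"roll": 0,"fingers": 1},
    {"dx": 0,"dy": 0,"dz": 0.5,"roll": 0,"fingers": 1},
    {"dx": 0,"dy": 0,"dz": 0.5,"roll": 0,"fingers": 1},
    {"dx": 0,"dy": 0,"dz": 0.4,"roll": 0,"fingers": 1},
    {"dx": -0.15,"dy": 0,"dz": 0.03,"roll": 0,"fingers": 1},
    {"dx": -0.15,"dy": 0,"dz": 0.03,"roll": 0,"fingers": 1},
    {"dx": -0.15,"dy": 0,"dz": 0.03,"roll": 0,"fingers": 1},
    {"dx": -0.15,"dy": 0,"dz": 0.03,"roll": 0,"fingers": 1},
    {"dx": -0.15,"dy": 0,"dz": 0.03,"roll": 0,"fingers": 1},
  ],
)

```text
time: 9.93
tool_pos: [0.5023, 0.1828, 0.1856]
tcp_rot: [-3.139, 0.079, -0.008]
wrist_force: [4.9, 0.5, 1.4]
width: 0.205
```

Run:
```python
from h import *
go([.461,.18,.170])
```

```text
t 9.93 pos [0.5023 0.1828 0.1856] yaw -2.9 tilt [ 0.005  0.001 -1.   ] F [4.9 0.5 1.4] w 0.205
tool shift units [-1.03   0.123  0.384]
```

>>> play_rows(
  rows=[
    {"dx": -0.15,"dy": 0.02,"dz": 0.06,"roll": 0,"fingers": 1},
    {"dx": -0.15,"dy": 0.02,"dz": 0.06,"roll": 0,"fingers": 1},
    {"dx": -0.15,"dy": 0.02,"dz": 0.06,"roll": 0,"fingers": 1},
    {"dx": -0.15,"dy": 0.02,"dz": 0.06,"roll": 0,"fingers": 1},
    {"dx": -0.15,"dy": 0.02,"dz": 0.06,"roll": 0,"fingers": 1},
    {"dx": -0.15,"dy": 0.02,"dz": 0.06,"roll": 0,"fingers": 1},
    {"dx": -0.1,"dy": 0,"dz": 0.02,"roll": 0,"fingers": 1},
    {"dx": 0,"dy": 0,"dz": 0,"roll": 0,"fingers": 1},
  ],
)

```text
time: 10.6
tool_pos: [0.4591, 0.1791, 0.1672]
tcp_rot: [3.139, -0.079, -0.004]
wrist_force: [2.3, -0.8, 0.0]
width: 0.2
```

Run:
```python
from h import *
go([.461,.18,.25])
c=vision.read_camera("side"); np.savez("side4.npz",**c)
a=c["pixels"][110:310,140:340,::-1]
cv2.imwrite("pics/tilt.png",cv2.resize(a,(600,600),interpolation=2))
```

```text
t 10.6 pos [0.4591 0.1791 0.1672] yaw -2.89 tilt [-0.002 -0.001 -1.   ] F [ 2.3 -0.8  0. ] w 0.2
tool shift units [ 0.042 -0.022 -2.07 ]
```

View pics/tilt.png

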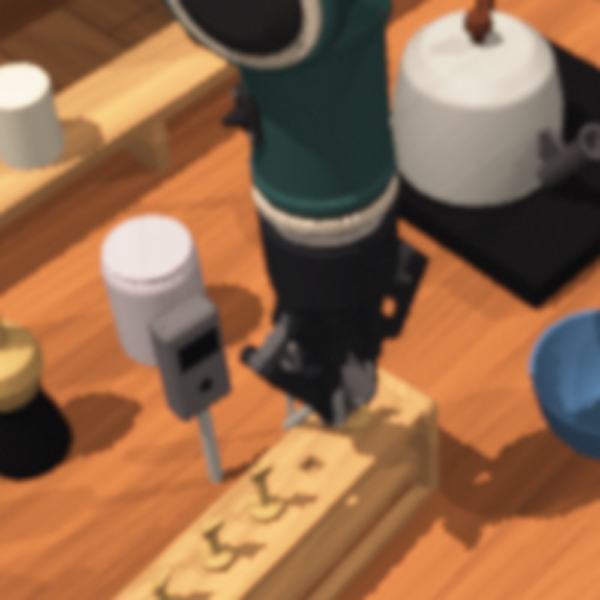

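The stem now slants away from the hand toward +x; it shows at (297,410) in the crop, below the fingers. I'll lift, carry it toward the pocket and measure the tilt there.

>>> play_rows(
  rows=[
    {"dx": 0,"dy": 0,"dz": -0.3,"roll": 0,"fingers": 1},
    {"dx": 0,"dy": 0,"dz": -0.5,"roll": 0,"fingers": 1},
    {"dx": 0,"dy": 0,"dz": -0.6,"roll": 0,"fingers": 1},
    {"dx": 0,"dy": 0,"dz": -0.6,"roll": 0,"fingers": 1},
    {"dx": 0,"dy": 0.2,"dz": -0.5,"roll": 0,"fingers": 1},
    {"dx": -0.05,"dy": 0.6,"dz": 0,"roll": 0,"fingers": 1},
    {"dx": -0.05,"dy": 0.8,"dz": 0,"roll": 0,"fingers": 1},
    {"dx": -0.05,"dy": 0.8,"dz": 0,"roll": 0,"fingers": 1},
    {"dx": -0.05,"dy": 0.8,"dz": 0,"roll": 0,"fingers": 1},
    {"dx": -0.05,"dy": 0.8,"dz": 0,"roll": 0,"fingers": 1},
    {"dx": -0.05,"dy": 0.8,"dz": 0,"roll": 0,"fingers": 1},
    {"dx": -0.05,"dy": 0.8,"dz": 0,"roll": 0,"fingers": 1},
    {"dx": -0.05,"dy": 0.8,"dz": 0,"roll": 0,"fingers": 1},
    {"dx": 0,"dy": 0.6,"dz": 0,"roll": 0,"fingers": 1},
    {"dx": 0,"dy": 0,"dz": 0,"roll": 0,"fingers": 1},
    {"dx": 0,"dy": 0,"dz": 0,"roll": 0,"fingers": 1},
  ],
)

```text
time: 11.98
tool_pos: [0.4291, -0.0997, 0.2676]
tcp_rot: [-3.139, 0.085, 0.006]
wrist_force: [-0.1, -0.3, -0.5]
width: 0.207
```

Run:
```python
from h import *
go([.442,-.159,.209])
c=vision.read_camera("side"); np.savez("side5.npz",**c)
s=bot.read_state()["tool_pos"]
w=cloud(c);x,y,z=np.moveaxis(w,-1,0)
m=(abs(y-s[1])<.012)&(z<s[2]-.005)&(z>s[2]-.12)&(x<s[0]+.12)&(x>s[0]-.06)
for lo in np.arange(s[2]-.09,s[2]-.004,.006):
    k=m&(z>lo)&(z<lo+.006)
    if k.sum():print(lo.round(3),k.sum(),w[k].mean(0).round(4))
v,u=np.where(m);print(u.min(),u.max(),v.min(),v.max())
a=c["pixels"][80:230,250:400,::-1]
cv2.imwrite("pics/pre3.png",cv2.resize(a,(600,600),interpolation=2))
```

```text
t 11.98 pos [ 0.4291 -0.0997  0.2676] yaw -3.11 tilt [-0.004  0.002 -1.   ] F [-0.1 -0.3 -0.5] w 0.207
tool shift units [0.408 1.464 1.462]
0.19 7 [ 0.4908 -0.0993  0.1917]
0.196 10 [ 0.4862 -0.099   0.1986]
0.202 6 [ 0.4817 -0.0981  0.2048]
0.208 10 [ 0.4783 -0.0979  0.2111]
0.214 6 [ 0.4744 -0.0991  0.2164]
0.22 9 [ 0.4703 -0.0978  0.2233]
0.226 10 [ 0.4676 -0.0974  0.2294]
0.232 6 [ 0.4631 -0.0976  0.2346]
0.238 10 [ 0.4567 -0.0964  0.2409]
0.244 16 [ 0.444  -0.0925  0.247 ]
0.25 26 [ 0.4469 -0.0916  0.2528]
0.256 32 [ 0.449  -0.0911  0.2584]
0.262 2 [ 0.4626 -0.0929  0.2623]
332 358 133 153
```

View pics/pre3.png

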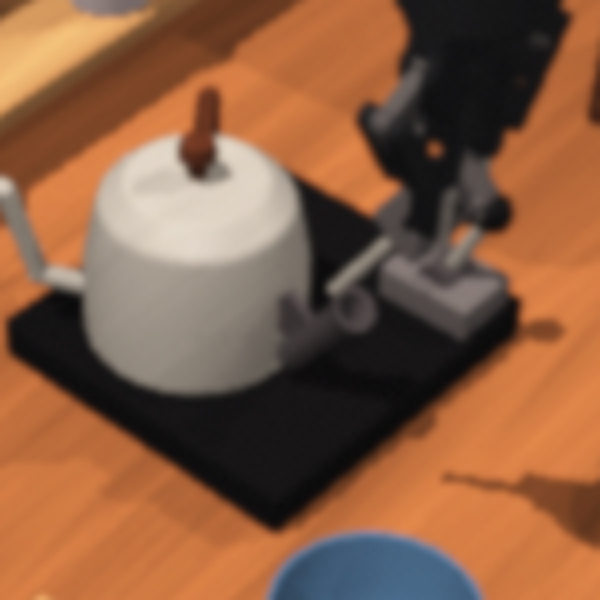

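The stem is tilted about 33° and points at the pocket. Stem tip at crop (330,290), mouth centre about (355,308), toggle ball at (495,212).

Run:
```python
from h import *
c=load("side5");t=load("top0")
M1=plane(c,(338.8,157),.12);print("side mouth",M1.round(4))
# mouth ring pixels from side depth: points near mouth plane
for n,cc,o in(("side",load("side0"),(.5157,-.1603)),("top",t,(.5199,-.1659))):
    w=cloud(cc);M=np.array([*o,.12]);a=np.array([-.573,.029,.819]);d=w-M
    ax=d@a; r=np.linalg.norm(d-ax[...,None]*a,axis=-1)
    m=(abs(ax)<.0035)&(r<.018); q=w[m]; print(n,m.sum(),q.mean(0).round(4),((q.min(0)+q.max(0))/2).round(4))
off=np.array([.063,-.0025,-.078]);a=np.array([-.573,.029,.819])
for M in(M1,np.array([.517,-.162,.12])):
  for d in(.015,.0):
    print(d); go(M+d*a-off)
```

```text
side mouth [ 0.5165 -0.1638  0.12  ]
side 39 [ 0.5187 -0.1619  0.1199] [ 0.518  -0.1628  0.1198]
top 44 [ 0.5199 -0.1667  0.1195] [ 0.5204 -0.1663  0.1213]
0.015
t 12.03 pos [ 0.4295 -0.0989  0.2677] yaw -3.01 tilt [-0.003  0.002 -1.   ] F [ 0.   0.1 -0.4] w 0.207
tool shift units [0.472 1.529 1.431]
0.0
t 12.03 pos [ 0.4295 -0.0989  0.2677] yaw -3.01 tilt [-0.003  0.002 -1.   ] F [ 0.   0.1 -0.4] w 0.207
tool shift units [0.688 1.529 1.737]
0.015
t 12.03 pos [ 0.4295 -0.0989  0.2677] yaw -3.01 tilt [-0.003  0.002 -1.   ] F [ 0.   0.1 -0.4] w 0.207
tool shift units [0.481 1.482 1.431]
0.0
t 12.03 pos [ 0.4295 -0.0989  0.2677] yaw -3.01 tilt [-0.003  0.002 -1.   ] F [ 0.   0.1 -0.4] w 0.207
tool shift units [0.697 1.483 1.737]
```

>>> play_rows(
  rows=[
    {"dx": 0.1,"dy": 0.38,"dz": 0,"roll": 0,"fingers": 1},
    {"dx": 0.13,"dy": 0.38,"dz": 0.2,"roll": 0,"fingers": 1},
    {"dx": 0.13,"dy": 0.38,"dz": 0.3,"roll": 0,"fingers": 1},
    {"dx": 0.13,"dy": 0.37,"dz": 0.4,"roll": 0,"fingers": 1},
    {"dx": 0,"dy": 0,"dz": 0.35,"roll": 0,"fingers": 1},
    {"dx": 0,"dy": 0,"dz": 0.18,"roll": 0,"fingers": 1},
    {"dx": 0,"dy": 0,"dz": 0,"roll": 0,"fingers": 1},
    {"dx": 0,"dy": 0,"dz": 0,"roll": 0,"fingers": 1},
  ],
)

```text
time: 12.7
tool_pos: [0.4467, -0.1592, 0.2106]
tcp_rot: [-3.14, 0.078, 0.003]
wrist_force: [0.6, 0.2, -0.9]
width: 0.206
```

Run:
```python
from h import *
off=np.array([.063,-.0025,-.078]);a=np.array([-.573,.029,.819]); M=np.array([.5175,-.163,.12])
go(M-off); go(M-.06*a-off)
c=vision.read_camera("side"); np.savez("side6.npz",**c)
s=bot.read_state()["tool_pos"]
w=cloud(c);x,y,z=np.moveaxis(w,-1,0)
m=(abs(y-s[1])<.014)&(z<s[2]-.005)&(z>s[2]-.12)&(x<s[0]+.12)&(x>s[0]-.06)
for lo in np.arange(s[2]-.09,s[2]-.02,.006):
    k=m&(z>lo)&(z<lo+.006)
    if k.sum():print(lo.round(3),k.sum(),w[k].mean(0).round(4))
a=c["pixels"][110:200,300:400,::-1]
cv2.imwrite("pics/pre4.png",cv2.resize(a,(600,540),interpolation=2))
```

```text
t 12.7 pos [ 0.4467 -0.1592  0.2106] yaw -2.83 tilt [-0.002  0.001 -1.   ] F [ 0.6  0.2 -0.9] w 0.206
tool shift units [0.197 0.023 0.315]
t 12.7 pos [ 0.4467 -0.1592  0.2106] yaw -2.83 tilt [-0.002  0.001 -1.   ] F [ 0.6  0.2 -0.9] w 0.206
tool shift units [1.06  0.026 1.541]
0.121 16 [ 0.5265 -0.1613  0.1246]
0.127 3 [ 0.5137 -0.1621  0.13  ]
0.133 6 [ 0.507  -0.1582  0.1363]
0.139 6 [ 0.5036 -0.1579  0.142 ]
0.145 6 [ 0.5016 -0.1582  0.148 ]
0.151 9 [ 0.4957 -0.1572  0.1537]
0.157 7 [ 0.4924 -0.1578  0.1605]
0.163 7 [ 0.4866 -0.1569  0.1672]
0.169 6 [ 0.4866 -0.1568  0.1728]
0.175 8 [ 0.4801 -0.1564  0.1777]
0.181 9 [ 0.4734 -0.155   0.1852]
0.187 15 [ 0.4628 -0.1512  0.1906]
```

View pics/pre4.png

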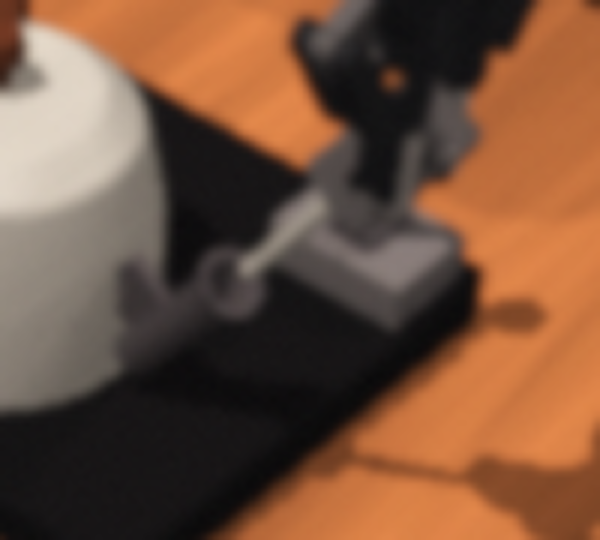

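The stem tip is at (243,270) in the crop, just above the mouth ring centred at (232,283), and its line runs through the mouth. I'll start sliding in along the bore.

>>> play_rows(
  rows=[
    {"dx": 0.04,"dy": 0.02,"dz": 0.06,"roll": 0,"fingers": 1},
    {"dx": 0.04,"dy": 0.02,"dz": 0.06,"roll": 0,"fingers": 1},
    {"dx": 0.04,"dy": 0,"dz": 0.06,"roll": 0,"fingers": 1},
    {"dx": 0.04,"dy": 0,"dz": 0.06,"roll": 0,"fingers": 1},
    {"dx": 0.04,"dy": 0,"dz": 0.06,"roll": 0,"fingers": 1},
    {"dx": 0.04,"dy": 0,"dz": 0.06,"roll": 0,"fingers": 1},
    {"dx": 0.04,"dy": 0,"dz": 0.06,"roll": 0,"fingers": 1},
    {"dx": 0.04,"dy": 0,"dz": 0.06,"roll": 0,"fingers": 1},
    {"dx": 0,"dy": 0,"dz": 0,"roll": 0,"fingers": 1},
  ],
)

```text
time: 13.5
tool_pos: [0.4597, -0.1626, 0.1909]
tcp_rot: [-3.14, 0.08, 0.002]
wrist_force: [0.2, 0.5, -1.0]
width: 0.205
```

Run:
```python
from h import *
off=np.array([.063,-.0025,-.078]);a=np.array([-.573,.029,.819]); M=np.array([.5175,-.163,.12])
go(M-.06*a-off); d=bot.read_state()["tool_pos"]+off-M; print("axial",d@a,"lateral",d-(d@a)*a)
```

```text
t 13.5 pos [ 0.4597 -0.1626  0.1909] yaw -2.91 tilt [-0.001  0.    -1.   ] F [ 0.2  0.5 -1. ] w 0.205
tool shift units [ 0.729 -0.046  1.051]
axial -0.008814259397079725 lateral [ 0.00014356 -0.00186491  0.00016573]
```

>>> play_rows(
  rows=[
    {"dx": 0.04,"dy": -0.02,"dz": 0.06,"roll": 0,"fingers": 1},
    {"dx": 0.04,"dy": -0.02,"dz": 0.06,"roll": 0,"fingers": 1},
    {"dx": 0.04,"dy": 0,"dz": 0.06,"roll": 0,"fingers": 1},
    {"dx": 0.04,"dy": 0,"dz": 0.06,"roll": 0,"fingers": 1},
    {"dx": 0,"dy": 0,"dz": 0,"roll": 0,"fingers": 1},
  ],
)

```text
time: 13.92
tool_pos: [0.4662, -0.1613, 0.1814]
tcp_rot: [-3.14, 0.08, 0.001]
wrist_force: [0.2, -0.4, -0.8]
width: 0.205
```

```bash
cat >> h.py <<'E'
def ax():
    off=np.array([.063,-.0025,-.078]);a=np.array([-.573,.029,.819]); M=np.array([.5175,-.163,.12])
    go(M-.072*a-off); d=bot.read_state()["tool_pos"]+off-M; print("axial",d@a,"lateral",(d-(d@a)*a).round(4),"tq",bot.read_state()["torque"].round(2))
E
python3 -c "
from h import *
ax()"
```

```text
t 13.92 pos [ 0.4662 -0.1613  0.1814] yaw -2.9 tilt [-0.001  0.    -1.   ] F [ 0.2 -0.4 -0.8] w 0.205
tool shift units [ 0.74  -0.005  1.06 ]
axial -0.020309581500060445 lateral [ 0.0001 -0.0002  0.0001] tq [0.03 0.03 0.03]
```

>>> play_rows(
  rows=[
    {"dx": 0.042,"dy": 0,"dz": 0.06,"roll": 0,"fingers": 1},
    {"dx": 0.042,"dy": 0,"dz": 0.06,"roll": 0,"fingers": 1},
    {"dx": 0.042,"dy": 0,"dz": 0.06,"roll": 0,"fingers": 1},
    {"dx": 0.042,"dy": 0,"dz": 0.06,"roll": 0,"fingers": 1},
    {"dx": 0.042,"dy": 0,"dz": 0.06,"roll": 0,"fingers": 1},
    {"dx": 0.042,"dy": 0,"dz": 0.06,"roll": 0,"fingers": 1},
    {"dx": 0,"dy": 0,"dz": 0,"roll": 0,"fingers": 1},
  ],
)

```text
time: 14.5
tool_pos: [0.4763, -0.1619, 0.167]
tcp_rot: [-3.14, 0.08, 0.001]
wrist_force: [0.8, -0.7, -0.9]
width: 0.204
```

```bash
python3 -c "
from h import *
ax()"
```

```text
t 14.5 pos [ 0.4763 -0.1619  0.167 ] yaw -2.91 tilt [-0.001  0.    -1.   ] F [ 0.8 -0.7 -0.9] w 0.204
tool shift units [ 0.487 -0.006  0.699]
axial -0.03791030668012485 lateral [ 0.0001 -0.0003  0.0001] tq [0.02 0.01 0.04]
```

>>> play_rows(
  rows=[
    {"dx": 0.042,"dy": 0,"dz": 0.06,"roll": 0,"fingers": 1},
    {"dx": 0.042,"dy": 0,"dz": 0.06,"roll": 0,"fingers": 1},
    {"dx": 0.042,"dy": 0,"dz": 0.06,"roll": 0,"fingers": 1},
    {"dx": 0.042,"dy": 0,"dz": 0.06,"roll": 0,"fingers": 1},
    {"dx": 0.042,"dy": 0,"dz": 0.06,"roll": 0,"fingers": 1},
    {"dx": 0.042,"dy": 0,"dz": 0.06,"roll": 0,"fingers": 1},
    {"dx": 0.042,"dy": 0,"dz": 0.06,"roll": 0,"fingers": 1},
    {"dx": 0,"dy": 0,"dz": 0,"roll": 0,"fingers": 1},
  ],
)

```text
time: 15.17
tool_pos: [0.488, -0.1624, 0.1502]
tcp_rot: [-3.14, 0.08, 0.001]
wrist_force: [0.0, 0.3, -1.8]
width: 0.206
```

```bash
python3 -c "
from h import *
ax()"
```

```text
t 15.17 pos [ 0.488  -0.1624  0.1502] yaw -2.91 tilt [-0.001  0.    -1.   ] F [ 0.   0.3 -1.8] w 0.206
tool shift units [ 0.194 -0.006  0.279]
axial -0.058425263208955656 lateral [ 0.     -0.0003  0.    ] tq [ 0.01 -0.    0.01]
```

>>> play_rows(
  rows=[
    {"dx": 0.042,"dy": 0,"dz": 0.06,"roll": 0,"fingers": 1},
    {"dx": 0.042,"dy": 0,"dz": 0.06,"roll": 0,"fingers": 1},
    {"dx": 0.042,"dy": 0,"dz": 0.06,"roll": 0,"fingers": 1},
    {"dx": 0.028,"dy": 0,"dz": 0.04,"roll": 0,"fingers": 1},
    {"dx": 0,"dy": 0,"dz": 0,"roll": 0,"fingers": 1},
  ],
)

```text
time: 15.58
tool_pos: [0.4941, -0.1628, 0.1414]
tcp_rot: [-3.14, 0.08, 0.001]
wrist_force: [-1.2, -0.1, -2.5]
width: 0.206
```

```bash
python3 -c "
from h import *
ax()"
```

```text
t 15.58 pos [ 0.4941 -0.1628  0.1414] yaw -2.91 tilt [-0.001  0.    -1.   ] F [-1.2 -0.1 -2.5] w 0.206
tool shift units [ 0.042 -0.007  0.06 ]
axial -0.06906875516721292 lateral [-0.     -0.0003 -0.    ] tq [ 0.04  0.26 -0.03]
```

>>> play_rows(
  rows=[
    {"dx": 0.02,"dy": 0,"dz": 0.03,"roll": 0,"fingers": 1},
    {"dx": 0.02,"dy": 0,"dz": 0.03,"roll": 0,"fingers": 1},
    {"dx": 0.014,"dy": 0,"dz": 0.02,"roll": 0,"fingers": 1},
    {"dx": 0,"dy": 0,"dz": 0,"roll": 0,"fingers": 1},
  ],
)

```text
time: 15.92
tool_pos: [0.4946, -0.1629, 0.1407]
tcp_rot: [-3.14, 0.079, 0.007]
wrist_force: [-12.8, 2.1, 13.3]
width: 0.209
```

Run:
```python
from h import *
ax()
c=vision.read_camera("side"); np.savez("side7.npz",**c)
a=c["pixels"][90:200,280:400,::-1]
cv2.imwrite("pics/in.png",cv2.resize(a,(600,550),interpolation=2))
```

```text
t 15.92 pos [ 0.4946 -0.1629  0.1407] yaw -2.89 tilt [-0.004  0.    -1.   ] F [-12.8   2.1  13.3] w 0.209
tool shift units [ 0.028 -0.009  0.042]
axial -0.06997725397754499 lateral [ 0.     -0.0004  0.    ] tq [0.42 1.89 0.02]
```

View pics/in.png

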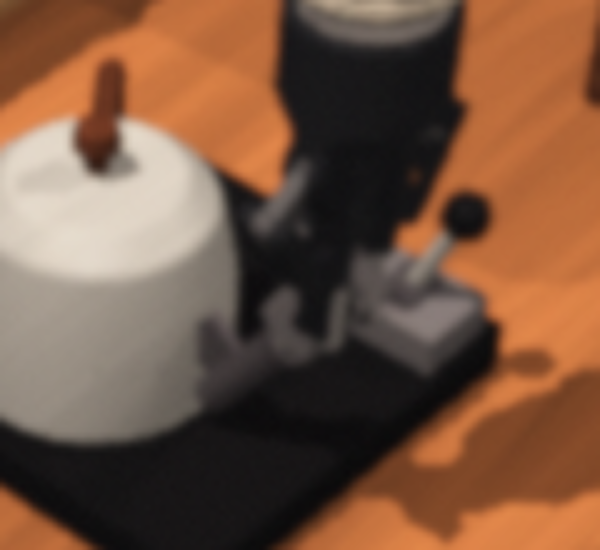

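The housing bottoms at the mouth, with about 18 N pushing back along the bore. I'll release it, back straight up and check.

>>> play_rows(
  rows=[
    {"dx": -0.02,"dy": 0,"dz": -0.03,"roll": 0,"fingers": 1},
    {"dx": 0,"dy": 0,"dz": 0,"roll": 0,"fingers": 0.7},
    {"dx": 0,"dy": 0,"dz": 0,"roll": 0,"fingers": 0.5},
    {"dx": 0,"dy": 0,"dz": 0,"roll": 0,"fingers": 0.4},
    {"dx": 0,"dy": 0,"dz": 0,"roll": 0,"fingers": 0.4},
    {"dx": 0,"dy": 0,"dz": 0,"roll": 0,"fingers": 0.4},
    {"dx": 0,"dy": 0,"dz": -0.2,"roll": 0,"fingers": 0.4},
    {"dx": 0,"dy": 0,"dz": -0.5,"roll": 0,"fingers": 0.4},
    {"dx": 0,"dy": 0,"dz": -0.5,"roll": 0,"fingers": 0.4},
    {"dx": 0,"dy": 0,"dz": -0.5,"roll": 0,"fingers": 0.4},
    {"dx": -0.5,"dy": 0,"dz": -0.5,"roll": 0,"fingers": 0.4},
    {"dx": -0.5,"dy": 0,"dz": -0.2,"roll": 0,"fingers": 0.4},
    {"dx": 0,"dy": 0,"dz": 0,"roll": 0,"fingers": 0.4},
  ],
)

```text
time: 17.05
tool_pos: [0.4549, -0.1613, 0.2394]
tcp_rot: [3.139, -0.08, 0.005]
wrist_force: [1.2, 0.6, -0.4]
width: 0.601
```

Run:
```python
from h import *
ax()
c=vision.read_camera("side"); np.savez("side8.npz",**c)
w=cloud(c);x,y,z=np.moveaxis(w,-1,0)
A=np.array([-.573,.029,.819]); M=np.array([.5175,-.163,.12]); d=w-M; axl=d@A; lat=d-axl[...,None]*A
r=np.linalg.norm(lat,axis=-1); m=(r<.03)&(axl>-.02)&(axl<.1)
for lo in np.arange(-.02,.09,.006):
    k=m&(axl>lo)&(axl<lo+.006)
    if k.sum():print(lo.round(3),k.sum(),w[k].mean(0).round(4),lat[k].mean(0).round(4))
a=c["pixels"][90:200,280:400,::-1]
cv2.imwrite("pics/rel.png",cv2.resize(a,(600,550),interpolation=2))
```

```text
t 17.05 pos [ 0.4549 -0.1613  0.2394] yaw -2.93 tilt [ 0.003 -0.002 -1.   ] F [ 1.2  0.6 -0.4] w 0.601
tool shift units [ 1.012 -0.024  2.513]
axial 0.033647119717866686 lateral [ 0.0197 -0.0018  0.0139] tq [-0.01 -0.04 -0.04]
-0.02 9 [ 0.5282 -0.1587  0.107 ] [0.0012 0.0048 0.0006]
-0.014 10 [ 0.527  -0.1561  0.1123] [0.0029 0.0073 0.0018]
-0.008 17 [ 0.521  -0.1543  0.1165] [0.0009 0.0088 0.0003]
-0.002 18 [ 0.5156 -0.1537  0.1199] [-0.0011  0.0092 -0.0011]
0.004 21 [ 0.5118 -0.1544  0.1244] [-0.0017  0.0084 -0.0015]
0.01 26 [ 0.5091 -0.1544  0.1298] [-0.0009  0.0082 -0.0009]
0.016 24 [ 0.5047 -0.1545  0.1344] [-0.0017  0.0079 -0.0015]
0.022 23 [ 0.5011 -0.1539  0.1386] [-0.0021  0.0084 -0.0018]
0.028 22 [ 0.4996 -0.1537  0.1447] [-0.0003  0.0084 -0.0005]
0.034 24 [ 0.4942 -0.1528  0.1481] [-0.0023  0.0091 -0.0019]
0.04 29 [ 0.4909 -0.1533  0.1534] [-0.002   0.0085 -0.0017]
0.046 24 [ 0.4857 -0.1527  0.1577] [-0.0035  0.0088 -0.0027]
0.052 28 [ 0.4819 -0.1524  0.1622] [-0.0039  0.009  -0.0031]
0.058 28 [ 0.4818 -0.1531  0.1692] [-0.0007  0.0082 -0.0008]
0.064 89 [ 0.4734 -0.1587  0.1715] [-0.0054  0.0023 -0.0039]
0.07 13 [ 0.4772 -0.1575  0.1785] [0.0005 0.0034 0.0002]
```

View pics/rel.png

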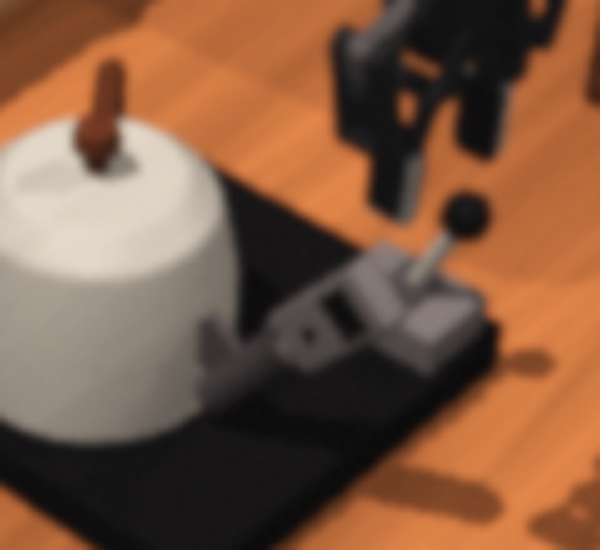

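The thermometer is seated. The housing sits on the mouth at (300,335) in the crop, and its top face is about 70 mm out along the bore axis. The fingers are clear. Next is the toggle, with its ball at crop (467,215): I'll push it toward kettle +x with closed fingers.

>>> play_rows(
  rows=[
    {"dx": 0,"dy": 0.4,"dz": 0,"roll": 0,"fingers": 1},
    {"dx": 0,"dy": 0.6,"dz": 0,"roll": 0,"fingers": 1},
    {"dx": 0,"dy": 0.6,"dz": 0,"roll": 0,"fingers": 1},
    {"dx": 0,"dy": 0.6,"dz": 0,"roll": 0,"fingers": 1},
    {"dx": 0,"dy": 0.6,"dz": 0,"roll": 0,"fingers": 1},
    {"dx": 0,"dy": 0.35,"dz": 0,"roll": 0,"fingers": 1},
    {"dx": 0,"dy": 0,"dz": 0.5,"roll": 0,"fingers": 1},
    {"dx": 0,"dy": 0,"dz": 0.6,"roll": 0,"fingers": 1},
    {"dx": 0,"dy": 0,"dz": 0.6,"roll": 0,"fingers": 1},
    {"dx": 0,"dy": 0,"dz": 0.6,"roll": 0,"fingers": 1},
    {"dx": 0,"dy": 0,"dz": 0.6,"roll": 0,"fingers": 1},
    {"dx": 0,"dy": 0,"dz": 0.4,"roll": 0,"fingers": 1},
    {"dx": 0,"dy": 0,"dz": 0,"roll": 0,"fingers": 1},
  ],
)

```text
time: 18.18
tool_pos: [0.4465, -0.2843, 0.0992]
tcp_rot: [-3.135, 0.08, 0.011]
wrist_force: [-1.0, 0.5, -0.7]
width: -0.004
```

Run:
```python
from h import *
go([.545,-.289,.107])
```

```text
t 18.18 pos [ 0.4465 -0.2843  0.0992] yaw -2.91 tilt [-0.007  0.005 -1.   ] F [-1.   0.5 -0.7] w -0.004
tool shift units [ 2.464 -0.009 -0.214]
```

>>> play_rows(
  rows=[
    {"dx": 0.15,"dy": 0,"dz": -0.1,"roll": 0,"fingers": 1},
    {"dx": 0.15,"dy": 0,"dz": 0,"roll": 0,"fingers": 1},
    {"dx": 0.15,"dy": 0,"dz": 0,"roll": 0,"fingers": 1},
    {"dx": 0.15,"dy": 0,"dz": 0,"roll": 0,"fingers": 1},
    {"dx": 0.15,"dy": 0,"dz": 0,"roll": 0,"fingers": 1},
    {"dx": 0.15,"dy": 0,"dz": 0,"roll": 0,"fingers": 1},
    {"dx": 0.15,"dy": 0,"dz": 0,"roll": 0,"fingers": 1},
    {"dx": 0.15,"dy": 0,"dz": 0,"roll": 0,"fingers": 1},
    {"dx": 0.15,"dy": 0,"dz": 0,"roll": 0,"fingers": 1},
    {"dx": 0.15,"dy": 0,"dz": 0,"roll": 0,"fingers": 1},
    {"dx": 0.15,"dy": 0,"dz": 0,"roll": 0,"fingers": 1},
    {"dx": 0.15,"dy": 0,"dz": 0,"roll": 0,"fingers": 1},
    {"dx": 0.15,"dy": 0,"dz": 0,"roll": 0,"fingers": 1},
    {"dx": 0.15,"dy": 0,"dz": 0,"roll": 0,"fingers": 1},
    {"dx": 0.15,"dy": 0,"dz": 0,"roll": 0,"fingers": 1},
  ],
)

```text
time: 19.43
tool_pos: [0.5394, -0.2912, 0.1076]
tcp_rot: [-3.14, 0.08, 0.001]
wrist_force: [-0.8, 0.6, -0.8]
width: -0.0
```

Run:
```python
from h import *
go([.545,-.289,.107])
```

```text
t 19.43 pos [ 0.5394 -0.2912  0.1076] yaw -2.91 tilt [-0.001  0.    -1.   ] F [-0.8  0.6 -0.8] w -0.0
tool shift units [ 0.137 -0.062  0.016]
```

Now small steps until the stop is felt.

>>> play_rows(
  rows=[
    {"dx": 0.06,"dy": 0,"dz": 0,"roll": 0,"fingers": 1},
    {"dx": 0.06,"dy": 0,"dz": 0,"roll": 0,"fingers": 1},
    {"dx": 0,"dy": 0,"dz": 0,"roll": 0,"fingers": 1},
  ],
)

```text
time: 19.68
tool_pos: [0.5437, -0.2915, 0.1078]
tcp_rot: [-3.14, 0.079, 0.002]
wrist_force: [-1.8, 0.3, -1.1]
width: -0.004
```

Run:
```python
from h import *
go([.545,-.289,.107])
w=cloud(vision.read_camera("side")); q=w[(w[...,0]>.53)&(w[...,0]<.61)&(w[...,1]>-.32)&(w[...,1]<-.25)&(w[...,2]>.1)&(w[...,2]<.14)]
print(len(q),q.mean(0).round(4),q.max(0).round(4))
```

```text
t 19.68 pos [ 0.5437 -0.2915  0.1078] yaw -2.9 tilt [-0.001  0.    -1.   ] F [-1.8  0.3 -1.1] w -0.004
tool shift units [ 0.028 -0.064  0.02 ]
165 [ 0.5491 -0.2827  0.1223] [ 0.5774 -0.2752  0.14  ]
```

>>> play_rows(
  rows=[
    {"dx": 0.06,"dy": 0,"dz": 0,"roll": 0,"fingers": 1},
    {"dx": 0.06,"dy": 0,"dz": 0,"roll": 0,"fingers": 1},
    {"dx": 0,"dy": 0,"dz": 0,"roll": 0,"fingers": 1},
  ],
)

```text
time: 19.98
tool_pos: [0.5442, -0.2915, 0.1076]
tcp_rot: [-3.139, 0.079, 0.015]
wrist_force: [-14.4, -0.6, 6.5]
width: -0.001
```

Run:
```python
from h import *
go([.545,-.289,.107])
```

```text
t 19.98 pos [ 0.5442 -0.2915  0.1076] yaw -2.88 tilt [-0.01   0.002 -1.   ] F [-14.4  -0.6   6.5] w -0.001
tool shift units [ 0.016 -0.062  0.016]
```

That is the hard stop: 14 N with no further travel. I'll back off, rise and check both results.

>>> play_rows(
  rows=[
    {"dx": -0.2,"dy": 0,"dz": 0,"roll": 0,"fingers": 1},
    {"dx": -0.5,"dy": 0,"dz": 0,"roll": 0,"fingers": 1},
    {"dx": -0.5,"dy": 0,"dz": 0,"roll": 0,"fingers": 1},
    {"dx": -0.5,"dy": 0,"dz": -0.3,"roll": 0,"fingers": 1},
    {"dx": 0,"dy": 0.3,"dz": -0.6,"roll": 0,"fingers": 1},
    {"dx": 0,"dy": 0.6,"dz": -0.6,"roll": 0,"fingers": 1},
    {"dx": 0,"dy": 0.6,"dz": -0.6,"roll": 0,"fingers": 1},
    {"dx": 0,"dy": 0.6,"dz": -0.6,"roll": 0,"fingers": 1},
    {"dx": 0,"dy": 0.6,"dz": -0.3,"roll": 0,"fingers": 1},
    {"dx": 0,"dy": 0,"dz": 0,"roll": 0,"fingers": 1},
    {"dx": 0,"dy": 0,"dz": 0,"roll": 0,"fingers": 1},
  ],
)

```text
time: 20.9
tool_pos: [0.476, -0.3979, 0.2298]
tcp_rot: [3.138, -0.083, 0.006]
wrist_force: [0.5, -0.2, -0.2]
width: 0.0
```

Run:
```python
from h import *
go([.545,-.289,.107])
c=vision.read_camera("side"); np.savez("side9.npz",**c); w=cloud(c); px=c["pixels"]
q=w[(w[...,0]>.48)&(w[...,0]<.62)&(w[...,1]>-.32)&(w[...,1]<-.25)&(w[...,2]>.104)&(w[...,2]<.145)]
print("ball",len(q),q.mean(0).round(4),q.min(0).round(4),q.max(0).round(4),"expected x at 0/1: .499/.566")
A=np.array([-.573,.029,.819]); M=np.array([.5175,-.163,.12]); d=w-M; axl=d@A; r=np.linalg.norm(d-axl[...,None]*A,axis=-1)
k=(r<.016)&(axl>.055)&(axl<.09); print("housing top axial p50/95",np.percentile(axl[k],[50,95,99]).round(4))
cv2.imwrite("pics/end.png",np.hstack([cv2.resize(px[80:290,150:390,::-1],(440,385),interpolation=2),cv2.resize(vision.read_camera("top")["pixels"][100:310,140:430,::-1],(360,385),interpolation=2)]))
```

```text
t 20.9 pos [ 0.476  -0.3979  0.2298] yaw -3.03 tilt [ 0.004 -0.002 -1.   ] F [ 0.5 -0.2 -0.2] w 0.0
tool shift units [ 1.567 -2.816  3.07 ]
ball 91 [ 0.5637 -0.2851  0.1208] [ 0.5537 -0.2997  0.1041] [ 0.5773 -0.2756  0.1311] expected x at 0/1: .499/.566
housing top axial p50/95 [0.0676 0.0708 0.0722]
```

View pics/end.png

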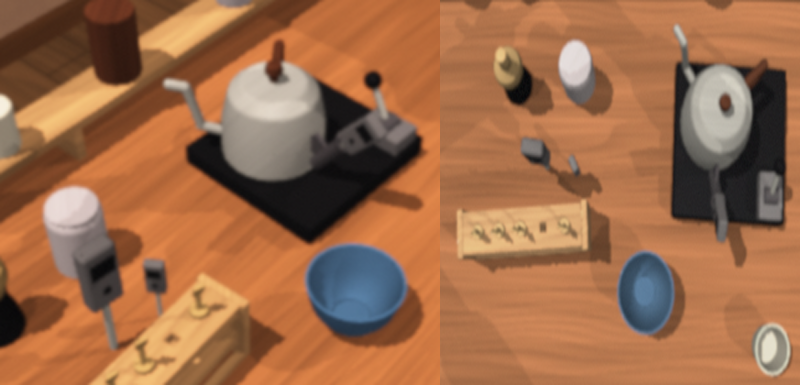

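The final view shows the toggle ball leaning away at (373,80) and the thermometer home at (365,135). The scoops, look-alikes, bowl and cup look undisturbed, and the arm is clear. Handing in.

```bash
python3 -c "
from workcell import bot
print(bot.finish_job())"
```

```text
the job is handed in; nothing more can be done
None
```

I slid the middle-sized thermometer from the rack fully into the kettle's pocket and let it go. Then I flipped the toggle all the way over, away from the side it leaned to. The job was handed in at about 21 s of the 54 s allowed.

The tool cannot tilt, so I swivelled the thermometer to about 33° in the grip by dragging its stem lightly against the rack's top edge. I then slid it in along the bore until it stopped at about 18 N.

**Last checks:**
- **Thermometer:** the top of the housing lies about 70 mm out along the bore axis, so its underside sits on the mouth to within 1–2 mm. Nothing was touching it after release.
- **Toggle:** it reached the hard stop at about 14 N. The ball is at x ≈ 0.565 m; 0.566 m was expected for fully on.
- **Everything else:** the bowl, the cup, the scoops in view and both look-alikes looked undisturbed in the last picture. The arm was clear, with no contact force.

**Disagreements:** the two cameras differed by 3–5 mm. I averaged them for the grasp and relied on the side camera for the insertion. I viewed 10 pictures, within the budget.

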